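# Release a glued stool frame from a ratchet press

### The job

The glue on the small H-shaped stool frame in the ratchet press has set. Lift the holding pawl off the ratchet wheel and throw it right back so that it stays back, then wind the wheel backwards (clockwise from above) by its upright knob until the sliding jaw is fully open, and lay the frame flat in the shallow plywood tray, setting it down gently. Leave the jaw open and the pawl thrown back, and do not disturb the glue bottle, the hammer or the loose bar clamp.

Things in the scene. Friction and masses are not known exactly. Their poses are not given: they have to be found in the camera images.
- wheel_axis (a point): Steel ratchet wheel lying flat on an upright axle, 154 mm diameter; this point: its axis at the disc's top face, 62 mm above the bench. Sixteen saw teeth on the rim stand 12 mm higher. Axes are those of the fixed press: +y along the press, away from the stool frame (the way the sliding jaw opens), +z up, the pawl is on the -x side.
- press: The press: an 18 mm plywood bed, 166 mm along x and 470 mm along y, with a fixed wooden jaw (54 mm above the bench) at its -y end, then the frame, the sliding jaw and the ratchet wheel at its +y end. Origin on the bench under the middle of the frame as clamped, 235 mm to -y of the wheel axis.
- wheel (a joint): Angle of the ratchet wheel, rad: 0 as clamped, grows as it is wound backwards (clockwise seen from above), 3.0 at the end stop. It moves the sliding jaw 15 mm per rad through a rack. About 0.15 N m is needed; it stays where it is left. With the pawl down it cannot turn back.
- knob_grip (a point): Upright dark wooden crank knob, 24 mm diameter and 60 mm tall, standing on the wheel 50 mm from its axis; it spins freely on its pin, so a hand holding it need not turn. This point is on the knob's axis, 40 mm above the disc (23 mm below the knob's top).
- pawl (a joint): Angle of the holding pawl, rad: 0 down in the teeth, grows as its nose end is lifted, 2.8 thrown right back against its stop. It hangs by its own weight: let go before about 1.6 it falls back into the teeth, beyond 1.7 it falls back to the stop by itself.
- pawl_hinge (a point): Pivot of the pawl, 86 mm above the bench, between two steel cheeks (tops 96 mm above the bench). Axes as wheel_axis (fixed). The pivot lies along x; the dark steel pawl bar, 16 mm wide, 12 mm thick, 90 mm long, points to -y when down and swings up and over to +y in the upright plane.
- pawl_grip (a point): Middle of the pawl's lifting handle: a black round bar of 14 mm diameter and 55 mm long that sticks out sideways to -x from the pawl, clear of the wheel's rim. It is 75 mm from the pivot line and 48 mm to the -x side of the pawl bar's middle plane.
- jaw (a joint): Travel of the sliding jaw, m: 0 clamped, 0.045 fully open at its stop. The jaw is a wooden block with a steel lip that reaches 15 mm over the end of the frame while clamped, so the frame cannot be lifted before the jaw opens.
- jaw_lip (a point): Middle of the free edge of the steel lip on top of the sliding jaw, on its upper face (72 mm above the bench); the lip is 120 mm wide along x and moves with the jaw.
- frame_mid (a point): Centre (half-way up) of the loose H-shaped light wood stool frame, 150 mm along its y, 90 mm along x, 44 mm high, 0.2 to 0.45 kg. Two end rails 90 x 30 x 44 mm joined by a stretcher along y, 30 mm wide and high, 90 mm free between the rails, at mid-height. It starts flat on the bed between the jaws, centre 40 mm above the bench, axes as the press's.
- tray: Shallow open plywood tray fixed to the bench, outside 216 mm along its x, 176 mm along its y, 26 mm high, walls and floor 8 mm thick, inside 200 x 160 mm; origin at the centre of its underside.
- glue: Grey plastic glue bottle, 60 mm diameter, 130 mm high, standing; origin at the centre of its underside. To be left alone.
- hammer: Hammer, 200 mm long, lying on the bench; to be left alone.
- bar_clamp: Loose bar clamp, steel bar 220 mm long with a wooden handle, lying on the bench; to be left alone.
There are look-alikes about, which are no part of the job. What is shaped like the part that bears frame_mid but blue or pink is not meant.

How it is judged:
On the way, in this order (a step that is already met when the one before it is completed fails the run):
1. the pawl is thrown back off the wheel before the wheel is wound (value of joint pawl above 2.3 rad and value of joint wheel below 0.3 rad), for 0.2 s.
2. the wheel is wound backwards until the jaw is open, the frame still in the press (value of joint jaw above 0.039 m and distance of frame_mid from where it was at the start of the episode below 0.06 m), for 0.2 s.
At the end, for the whole second after the job is handed in: The frame lies flat (within about 4 degrees) and at rest on the tray's floor, between its walls; the jaw is still open by at least 39 of its 45 mm and the pawl still thrown back (beyond 2.3 rad) (value of joint pawl above 2.3 rad and value of joint jaw above 0.039 m and x of frame_mid in the frame of tray between -0.065 and 0.065 m and y of frame_mid in the frame of tray between -0.045 and 0.045 m and z of frame_mid in the frame of tray between 0.024 and 0.036 m and angle between frame_mid's own z axis and vertical below 0.08 rad and linear speed of frame below 0.02 m/s); the robot touches nothing.
It fails at once if the frame is pulled out while the jaw still holds it (distance of frame_mid from where it was at the start of the episode above 0.03 m and value of joint jaw below 0.015 m).
It fails at once if the frame is dropped (falling free of the fingers at over 0.6 m/s, a drop of about 20 mm) (contact force between the fingers and frame below 0.1 N and linear speed of frame above 0.6 m/s).
It fails at once if the frame is slammed into the tray (touching it at over 0.3 m/s) (contact force between frame and tray above 5 N and linear speed of frame above 0.3 m/s).
It fails at once if the glue bottle, hammer or loose bar clamp is moved by more than 30 mm (distance of any of glue, hammer, bar_clamp from where it was at the start of the episode above 0.03 m).
It fails at once if the glue bottle is tipped (angle between glue's own z axis and vertical above 0.3 rad).
It also fails if it takes over 66 s, if anything falls off the work surface, if the arm or the gripper's body presses on something with over 40 N, if the wrist force passes 120 N, or if a joint passes its speed limit or range.

### The arm

A 7-joint arm with a two-finger parallel gripper is mounted at the origin on the work surface. World frame = base frame: x ahead of the robot, y to its left, z up, the work surface at z = 0. Lengths are in m, angles in rad, forces in N, time in s.
With the tool pointing down it reaches from about 0.4 to 0.875 m from the base axis. Payload 19.3 kg.
Tool frame: the origin (TCP) lies at the very end of the fingers, on their centre line; the grasp point (between the pads) lies bot.hold_point_z behind it (bot.hold_point_z is the distance from the TCP to the grasp point, in m); z points along the fingers, y is the direction in which the jaws open and shut (so a half turn about z gives the same grasp; the last joint's range is limited). The gripper opens to 85 mm and grips with 20 to 120 N. Pads are 22 mm wide; open, the fingers measure 114 mm over their backs; the gripper's body (76 mm by 85 mm) begins 54 mm behind the grasp point. The pads swing forward as they close: fully open they stand 13 mm farther back than shut.
Start: joints at [-1.26, 0.521, -0.036, 1.599, 0.021, 1.021, -0.113], TCP at [0.232, 0.58, 0.231] pointing down, gripper open.
Joint ranges: [-2.91, 2.91], [-0.3, 2.13], [-1.5, 1.42], [0.17, 2.43], [-1.26, 4.41], [0.16, 1.93], [-2.52, 2.52]. Speed limits (rad/s): [1.89, 1.89, 2.39, 2.39, 3.01, 3.01, 3.01].

### API

Orientations are given as [roll, pitch, yaw] about the fixed x, y, z axes, in that order (R = Rz(yaw) Ry(pitch) Rx(roll)).
In Python, from workcell import bot, viewer, workorder gives the robot as it stands.
- The arm moves only by the tool move_arm, never from a script. Its argument "plan" is a list of rows, each a list of 6 numbers: the shift along the tool's x, y, z scaled (see below), then the turn, a rotation vector about the tool's x, y, z scaled (see below). A call has 1 to 5 rows; each row shifts and turns the commanded pose from where the row before left it, along the tool's axes as they then stand; what a row does not reach is not made up. The controller multiplies each number of a shift by 0.025 m and each number of a turn by pi rad. A row lasts 1/10 s, in which the tool goes at most 50 mm and 8.59 degrees, less where a joint would pass 70% of its speed; a pose out of reach is approached as far as the arm can. A call with a number of a shift or a turn outside -1 to 1 is refused whole. A call with a gripper value outside its range is refused whole. "claw" is the closure, from -1 (fully open) to 1 (shut), so that 0 is half open, set as the call begins (left out, the last holds). The fingers move at their own pace and stop on an object; "force" is the grip in N (left out, the last holds). Time passes only in rows, so rows that do not move let the fingers close. It gives the time, the measured TCP pose, the force and the opening at its end, in the units of the state.
- bot.observe(): the state, without advancing time (a new reading comes with each control period).
- viewer.grab_frame(name): name is "scene" or "top" or "wrist"; returns the picture (400x640x3 uint8, red, green, blue); there is no depth.
- viewer.camera_info(name): a dict with "K" (3x3 intrinsics, pixels), "R" (3x3) and "t" (3): a world point X has camera coordinates R X + t. Camera axes: x right, y down, z forward; pixel columns grow to the right and rows downward; lengths in m; the calibration is good to about 2 mm. A picture is of the moment at which its call begins: read the wrist's pose just before it. camera_info takes no time and is no camera call; for the wrist camera it gives the pose at the moment of the call.
- workorder.job_done(): hands the job in, once; it reports no verdict.
The state is a dict: "clock": time; "qpos": joint angles; "qd": joint speeds; "joint_efforts": joint torques, N m; "position": TCP position; "tool_rot": TCP orientation; "force": force on the tool from outside, world axes, zero at the start; "moment": the same for the moment, N m; "grip_width": finger opening in m.
Only numpy, scipy, OpenCV 4.12 (cv2) and the standard library are available. Lean on these libraries where they do the work, as an engineer would, in place of code of your own. Each camera call takes 0.05 s, during which the arm holds its last target.

## Working session

There is one attempt and no reset: what is moved stays moved. The work goes in short steps, Python scripts to look and compute and a tool call to move; the robot and the scene stay as the last step left them, time stands still between calls to the robot, and variables do not carry over. Pictures are saved under pics/ and viewed, and the job is handed in when it is done.

Besides the shell and the picture viewer there is one more tool, called in YAML: its name, and indented under it one key for each argument. move_arm: Moves the arm, as the interface text tells. Shifts and turns lie within -1 to 1; 1 stands for 0.025 m of shift or pi rad of turn. Its arguments: {"type":"object","properties":{"plan":{"type":"array","items":{"type":"array","items":{"type":"number"}}},"claw":{"type":"number"},"force":{"type":"number"}},"required":["plan"]}

```bash
ls; mkdir -p pics; python3 - <<'E'
from workcell import bot, viewer, workorder
import cv2
print(bot.observe(), bot.hold_point_z)
for n in ("scene","top","wrist"):
    im=viewer.grab_frame(n); cv2.imwrite(f"pics/{n}0.png",im[:,:,::-1])
    c=viewer.camera_info(n); print(n,c)
E
```

```text
pics
{'clock': 0.0, 'qpos': array([-1.26019271,  0.52207773, -0.03633059,  1.59999786,  0.02117894,
        1.02109502, -0.11278018]), 'qd': array([ 0.00075544,  0.00012738,  0.00025669,  0.00082564, -0.00050035,
        0.00083593, -0.00207326]), 'joint_efforts': array([ 3.33796470e-04, -9.27108908e+01,  1.97965264e+00, -3.69944394e+01,
        1.77357491e-02,  8.08576267e-03, -7.17046561e-06]), 'position': array([0.23219253, 0.5799023 , 0.23068962]), 'tool_rot': array([-3.14040058e+00,  6.54494985e-05,  2.76079049e+00]), 'force': array([ 0.4908904, -0.3129271,  0.4623285]), 'moment': array([ 0.04075147, -0.02447755,  0.00087658]), 'grip_width': 0.08530627706645176} 0.0187
scene {'K': array([[361.88354487,   0.        , 322.93938055],
       [  0.        , 361.88354487, 196.64989452],
       [  0.        ,   0.        ,   1.        ]]), 'R': array([[-0.75096818,  0.66033229, -0.0028382 ],
       [ 0.5631919 ,  0.63823862, -0.52484889],
       [-0.34476322, -0.39574327, -0.85119069]]), 't': array([ 0.43954862, -0.21776317,  1.32914099])}
top {'K': array([[487.48194553,   0.        , 322.20832136],
       [  0.        , 487.48194553, 207.3099255 ],
       [  0.        ,   0.        ,   1.        ]]), 'R': array([[-0.00463586, -0.99997902, -0.00452394],
       [-0.9945267 ,  0.0050827 , -0.10435902],
       [ 0.10437983,  0.00401538, -0.9945294 ]]), 't': array([-0.04186056,  0.53797437,  1.55241891])}
wrist {'K': array([[282.23695374,   0.        , 318.59148945],
       [  0.        , 282.23695374, 197.57214959],
       [  0.        ,   0.        ,   1.        ]]), 'R': array([[ 0.37133605,  0.92849464, -0.00269211],
       [ 0.87786598, -0.35014063,  0.32673056],
       [ 0.30242496, -0.12369015, -0.94511369]]), 't': array([-0.62347497, -0.04284934,  0.38129285])}
```

View pics/scene0.png

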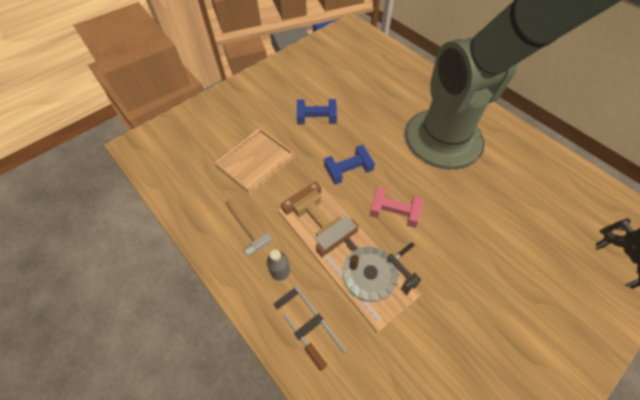

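View pics/top0.png

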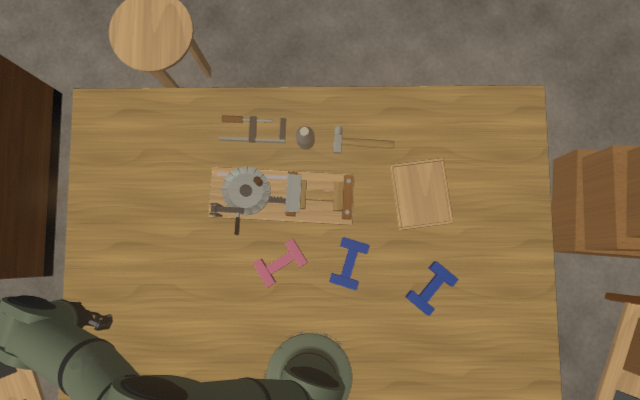

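View pics/wrist0.png

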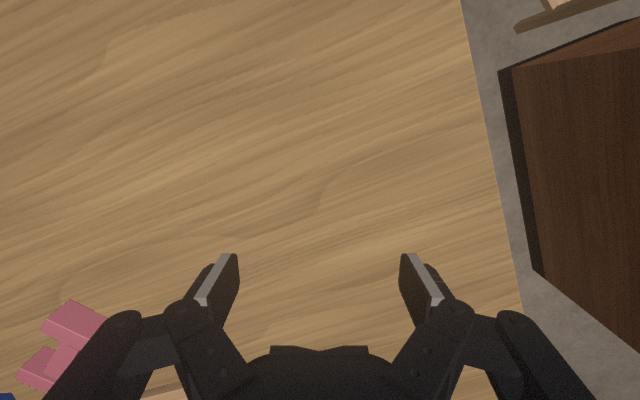

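```bash
cat > h.py <<'E'
import numpy as np, cv2
from workcell import bot, viewer, workorder
def ray(n,u,v,z,c=None):
    c=c or viewer.camera_info(n); K,R,t=c["K"],np.array(c["R"]),np.array(c["t"])
    d=R.T@np.linalg.solve(K,[u,v,1]); o=-R.T@t
    return o+d*(z-o[2])/d[2]
def proj(n,X,c=None):
    c=c or viewer.camera_info(n)
    p=c["K"]@(c["R"]@np.array(X)+c["t"]); return p[:2]/p[2]
E
python3 - <<'E'
import cv2
a=cv2.imread("pics/top0.png")
cv2.imwrite("pics/topz.png",cv2.resize(a[150:250,200:360],(800,500),interpolation=cv2.INTER_CUBIC))
cv2.imwrite("pics/topt.png",cv2.resize(a[120:240,300:460],(800,600),interpolation=cv2.INTER_CUBIC))
a=cv2.imread("pics/scene0.png")
cv2.imwrite("pics/scz.png",cv2.resize(a[170:340,270:440],(600,600),interpolation=cv2.INTER_CUBIC))
E
```

```text
(no output)
```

View pics/topz.png

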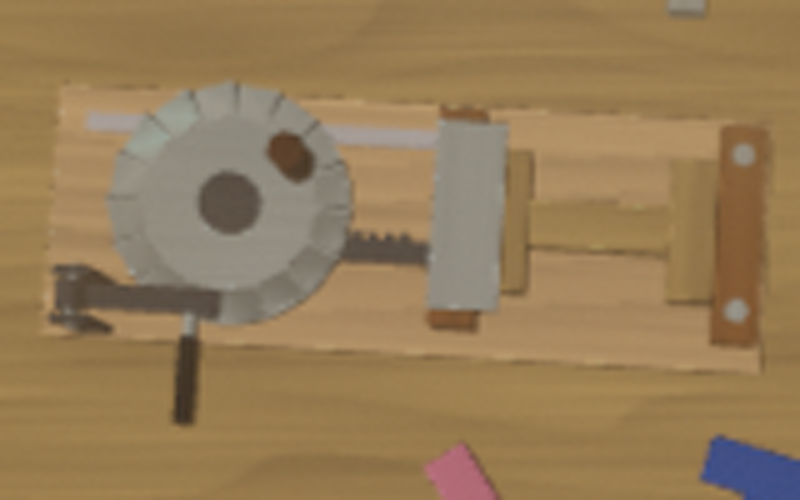

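View pics/topt.png

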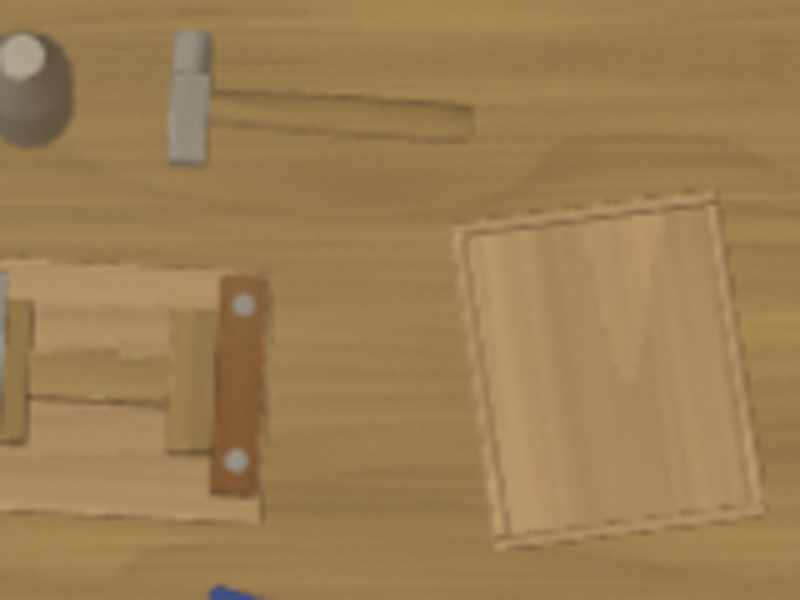

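View pics/scz.png

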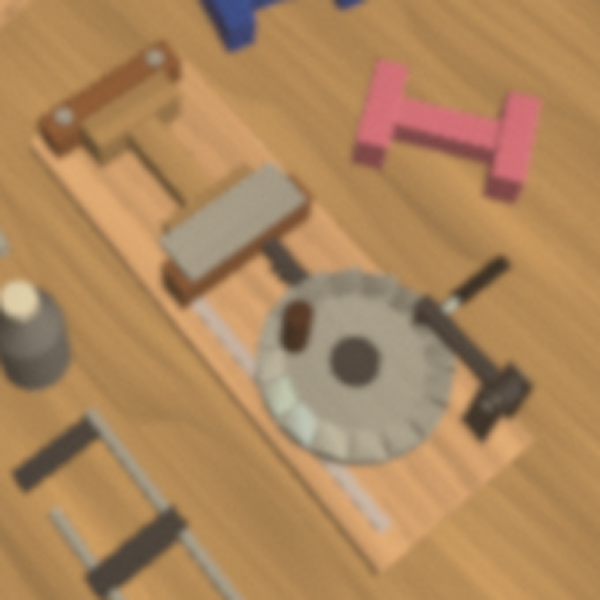

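```bash
python3 - <<'E'
from h import *
c=viewer.camera_info("top")
def P(X,Y,z,o): return ray("top",o[0]+(X+.5)/5-.5,o[1]+(Y+.5)/5-.5,z,c)
o=(200,150)
bed=np.array([P(*p,.018,o) for p in [(62,85),(48,335),(760,372),(772,122)]]);print(bed,bed.mean(0))
for a,b in ((0,1),(1,2),(2,3),(3,0)): print(np.linalg.norm(bed[a]-bed[b]))
W=P(230,203,.062,o);print("wheel",W)
ya=((bed[0]+bed[1])-(bed[2]+bed[3]))[:2];ya/=np.linalg.norm(ya);print("press +y dir",ya, "yaw",np.arctan2(-ya[0],ya[1]))
for nm,p,z in (("knobtop",(285,150),.125),("hinge",(68,297),.096),("handle mid",(187,378),.09),("handle tip",(184,420),.09),("handle root",(189,338),.09),("lip",(504,217),.072),("nose",(218,304),.085),("jawbolt1",(743,154),.054),("jawbolt2",(736,310),.054)):
    q=P(*p,z,o);d=q-W;xa=np.array([ya[1],-ya[0]]);print(nm,q,"rel",d[:2]@xa,d[:2]@ya)
o=(300,120)
t=np.array([P(*p,.026,o) for p in [(455,228),(716,192),(763,512),(499,548)]]);print(t,t.mean(0))
for a,b in ((0,1),(1,2),(2,3),(3,0)): print(np.linalg.norm(t[a]-t[b]))
x=(t[0]+t[1]-t[2]-t[3]);print("tray x yaw",np.arctan2(x[1],x[0]))
E
```

```text
[[ 0.675554    0.31808195  0.018     ]
 [ 0.51025237  0.32408042  0.018     ]
 [ 0.48378621 -0.13971893  0.018     ]
 [ 0.64832254 -0.14940009  0.018     ]] [0.57947878 0.08826084 0.018     ]
0.16541042311961057
0.46455387439786733
0.16482089940552147
0.4682744946054412
wheel [0.59026135 0.19920904 0.062     ]
press +y dir [0.05756431 0.9983418 ] yaw -0.05759615341525404
knobtop [0.61393662 0.15564269 0.125     ] rel 0.026143876129990345 -0.042131250738037224
hinge [0.52708726 0.29362884 0.096     ] rel -0.06850454828929242 0.09062665995084239
handle mid [0.47676412 0.22008597 0.09      ] rel -0.11451079778693281 0.014308921883716913
handle tip [0.45069475 0.22159185 0.09      ] rel -0.14062362265912362 0.014311640208550247
handle root [0.50168202 0.21918035 0.09      ] rel -0.08958207892913307 0.01483918633831624
lip [0.57899781 0.02408473 0.072     ] rel -0.00116395001536914 -0.175482291295579
nose [0.52333999 0.20222446 0.085     ] rel -0.06698397600611683 -0.000841859916585673
jawbolt1 [ 0.62137142 -0.12832761  0.054     ] rel 0.04991290824710979 -0.32520269939777874
jawbolt2 [ 0.52090209 -0.12284487  0.054     ] rel -0.05070543534849372 -0.32551249670820115
[[ 0.67545585 -0.26902515  0.026     ]
 [ 0.69845594 -0.44045845  0.026     ]
 [ 0.48809066 -0.46441082  0.026     ]
 [ 0.46563957 -0.29338022  0.026     ]] [ 0.5819105  -0.36681866  0.026     ]
0.1729693079498029
0.21172451267736825
0.17249787514086273
0.21122509722368718
tray x yaw 0.11446548625881295
```

```bash
python3 - <<'E'
from h import *
def tri(a,b):
    A=[];B=[]
    for n,(u,v) in (("top",a),("scene",b)):
        c=viewer.camera_info(n);R=np.array(c["R"]);d=R.T@np.linalg.solve(c["K"],[u,v,1]);d/=np.linalg.norm(d);o=-R.T@c["t"]
        M=np.eye(3)-np.outer(d,d);A.append(M);B.append(M@o)
    return np.linalg.lstsq(np.vstack(A),np.hstack(B),rcond=None)[0]
f=170/600
T=lambda X,Y:(200+X/5,150+Y/5); S=lambda X,Y:(270+X*f,170+Y*f)
print("tip",tri(T(184,424),S(507,262)))
print("root",tri(T(190,337),S(456,300)))
print("wheel",tri(T(230,203),S(355,361)))
print("hinge",proj("scene",[.5275,.293,.096]))
# press pose fit
for X in ([.4768,.2201,.086],[.4768,.2201,.075]): print(proj("scene",X),proj("top",X))
E
```

```text
tip [0.44601783 0.22391402 0.08232661]
root [0.50063159 0.21991786 0.08377839]
wheel [0.58794244 0.19909268 0.06279318]
hinge [413.11110375 278.94120696]
[404.5722322 249.2888957] [237.22483193 225.27571104]
[403.82945575 250.86355286] [237.84895673 225.51324225]
```

move_arm:
  plan:
    - [-1, -1, 0, 0, 0, -0.035]
    - [-1, -1, 0, 0, 0, -0.035]
    - [-1, -1, 0, 0, 0, -0.033]
    - [-1, -1, 0, 0, 0, 0]
    - [-1, -1, 0, 0, 0, 0]

```text
clock: 0.65
position: [0.3321, 0.4342, 0.2313]
tool_rot: [-3.141, -0.0, 3.085]
force: [0.9, 0.7, 0.3]
grip_width: 0.0853
```

move_arm:
  plan:
    - [-0.7, -0.9, 0, 0, 0, 0]
    - [-0.7, -0.9, 0, 0, 0, 0]
    - [-0.7, -0.9, 0, 0, 0, 0]
    - [-0.7, -0.9, 0, 0, 0, 0]
    - [-0.7, -0.9, 0, 0, 0, 0]

```text
clock: 1.15
position: [0.4128, 0.317, 0.2312]
tool_rot: [-3.141, -0.0, 3.084]
force: [0.2, 0.4, 0.2]
grip_width: 0.0853
```

move_arm:
  plan:
    - [-0.7, -0.9, 0, 0, 0, 0]
    - [-0.7, -0.9, 0, 0, 0, 0]
    - [-0.7, -0.9, 0, 0, 0, 0]
    - [-0.5, -0.9, 0, 0, 0, 0]
    - [0, 0, 0, 0, 0, 0]

```text
clock: 1.65
position: [0.4734, 0.2212, 0.2312]
tool_rot: [-3.14, 0.0, 3.08]
force: [-0.1, -0.4, 0.1]
grip_width: 0.0851
```

```bash
cat > snap.py <<'E'
import sys
from h import *
n,f=sys.argv[1:3]
s=bot.observe(); c=viewer.camera_info(n); im=viewer.grab_frame(n)
np.save("/tmp/"+f+".npy",c,allow_pickle=True)
cv2.imwrite(f"pics/{f}.png",im[:,:,::-1]); print(s["clock"],s["position"],s["tool_rot"],s["qpos"])
E
python3 snap.py wrist w1
```

```text
1.65 [0.47337205 0.22123985 0.23116459] [-3.14025178e+00  2.52423017e-04  3.07992956e+00] [-0.54318212  0.35943565 -0.01065358  1.86855163  0.00629768  0.91420088
  0.95213137]
```

View pics/w1.png

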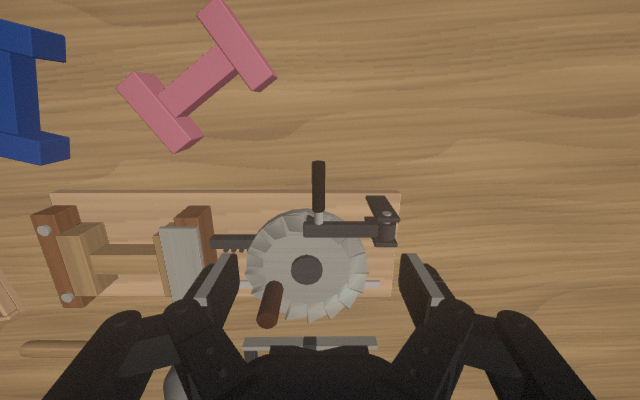

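```bash
python3 - <<'E'
from h import *
c=np.load("/tmp/w1.npy",allow_pickle=True).item()
for n,u,v,z in (("tip",319,162,.083),("root",318.5,211,.083),("wheel",306.5,269.5,.062),("hinge",385,228,.092),("knobtop",274,290,.125),("bedTL",401,191,.018),("bed ne",51,193,.018)): print(n,ray("wrist",u,v,z,c))
print(proj("wrist",[.4734,.2212,.083],c))
E
```

```text
tip [0.44982632 0.22204371 0.083     ]
root [0.504588  0.2181542 0.083    ]
wheel [0.59231867 0.19731311 0.062     ]
hinge [0.52530605 0.2897329  0.092     ]
knobtop [0.57399487 0.16728621 0.125     ]
bedTL [0.50869448 0.32665471 0.018     ]
bed ne [ 0.48354388 -0.13659809  0.018     ]
[319.5531551  183.76185554]
```

move_arm:
  plan:
    - [-0.1, 0, 0.9, 0, 0, 0.001]
    - [0, 0, 0.9, 0, 0, 0]
    - [0, 0, 0.9, 0, 0, 0]
    - [0, 0, 0.9, 0, 0, 0]
    - [0, 0, 0.9, 0, 0, 0]

```text
clock: 2.2
position: [0.474, 0.2254, 0.1179]
tool_rot: [3.141, -0.0, 3.082]
force: [0.6, -0.0, 0.4]
grip_width: 0.0852
```

move_arm:
  plan:
    - [0, 0, 0.9, 0, 0, 0]
    - [0, 0, 0.8, 0, 0, 0]
    - [0, 0, 0.5, 0, 0, 0]
    - [0, 0, 0, 0, 0, 0]
    - [0, 0, 0, 0, 0, 0]

```text
clock: 2.7
position: [0.4745, 0.2249, 0.0642]
tool_rot: [3.141, 0.0, 3.082]
force: [-0.6, 0.1, 0.1]
grip_width: 0.0855
```

```bash
python3 snap.py wrist w2
```

```text
2.7 [0.4745292  0.22486648 0.06422251] [3.14142017e+00 6.89943693e-05 3.08159652e+00] [-0.542383    0.61444042 -0.01757131  1.98647246  0.01948481  0.54068022
  0.9373548 ]
```

View pics/w2.png

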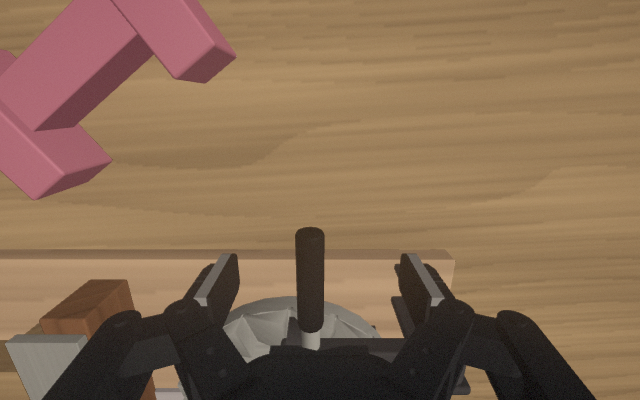

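move_arm:
  plan:
    - [-0.06, -0.16, 0, 0, 0, 0]
    - [0, 0, 0, 0, 0, 0]

```text
clock: 2.95
position: [0.4763, 0.2199, 0.0645]
tool_rot: [3.141, 0.001, 3.081]
force: [0.1, 0.1, 0.1]
grip_width: 0.0853
```

move_arm:
  plan:
    - [0, 0, 0, 0, 0, 0]
    - [0, 0, 0, 0, 0, 0]
    - [0, 0, 0, 0, 0, 0]
    - [0, 0, 0, 0, 0, 0]
    - [0, 0, 0, 0, 0, 0]
  claw: 1
  force: 30

```text
clock: 3.45
position: [0.4757, 0.2204, 0.0638]
tool_rot: [-3.142, -0.0, 3.081]
force: [-0.4, 0.9, 3.2]
grip_width: 0.0129
```

```bash
python3 snap.py wrist w3
```

```text
3.45 [0.47573004 0.22039888 0.06379362] [-3.14156499e+00 -3.39770631e-05  3.08128644e+00] [-0.53359222  0.6143946  -0.01803609  1.98852904  0.0202671   0.53887978
  0.94476365]
```

View pics/w3.png

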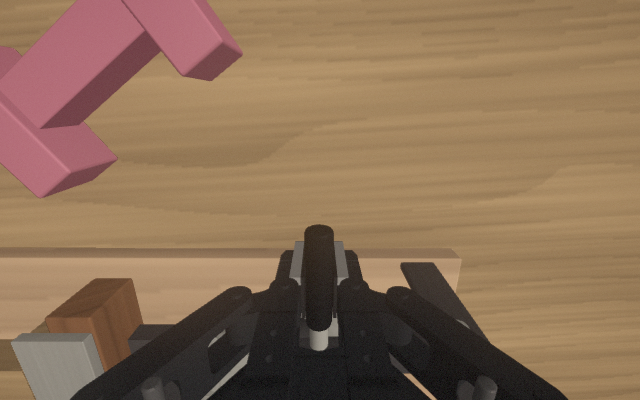

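move_arm:
  plan:
    - [0, 0.066, -0.624, 0, 0, 0]
    - [0, 0.194, -0.596, 0, 0, 0]
    - [0, 0.314, -0.543, 0, 0, 0]

```text
clock: 3.8
position: [0.4764, 0.2324, 0.1081]
tool_rot: [-3.138, -0.001, 3.079]
force: [-0.4, -11.5, 1.2]
grip_width: 0.0127
```

```bash
python3 snap.py wrist w4
```

```text
3.8 [0.47635707 0.23238289 0.10807302] [-3.13833943e+00 -1.34299738e-03  3.07942640e+00] [-0.55620303  0.54673457 -0.01437604  1.95151376  0.01545537  0.64645076
  0.92778615]
```

View pics/w4.png

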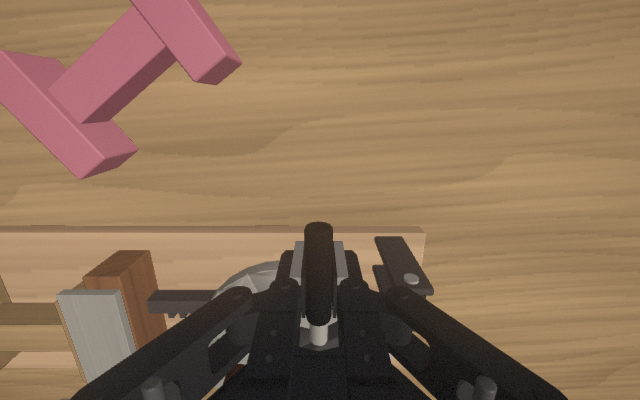

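move_arm:
  plan:
    - [0, 0.42, -0.466, 0, 0, 0]
    - [0, 0.507, -0.369, 0, 0, 0]
    - [0, 0.573, -0.255, 0, 0, 0]

```text
clock: 4.15
position: [0.479, 0.2688, 0.1365]
tool_rot: [-3.137, -0.001, 3.078]
force: [-7.2, -15.3, 23.3]
grip_width: 0.0127
```

move_arm:
  plan:
    - [0, 0.614, -0.13, 0, 0, 0]
    - [0, 0.627, 0, 0, 0, 0]
    - [0, 0.614, 0.13, 0, 0, 0]

```text
clock: 4.45
position: [0.4821, 0.3187, 0.1357]
tool_rot: [-3.142, 0.001, 3.081]
force: [3.0, -4.4, -2.7]
grip_width: 0.013
```

move_arm:
  plan:
    - [0, 0.573, 0.255, 0, 0, 0]
    - [0, 0.507, 0.369, 0, 0, 0]
    - [0, 0.42, 0.466, 0, 0, 0]

```text
clock: 4.75
position: [0.4842, 0.3568, 0.1071]
tool_rot: [3.141, 0.0, 3.081]
force: [2.4, -3.8, 0.6]
grip_width: 0.0126
```

```bash
python3 snap.py wrist w5;python3 snap.py scene s5; python3 -c "
import cv2
a=cv2.imread('pics/s5.png');cv2.imwrite('pics/s5z.png',cv2.resize(a[170:340,300:500],None,fx=3.5,fy=3.5,interpolation=2))"
```

```text
4.75 [0.48420132 0.3568291  0.10711725] [3.14132859e+00 4.90137603e-04 3.08137510e+00] [-0.72498779  0.63697535 -0.01260329  1.76537834  0.01137705  0.73877745
  0.767052  ]
4.8 [0.48403376 0.35801438 0.10522192] [3.14138032e+00 1.74793054e-04 3.08249654e+00] [-0.72613482  0.64052154 -0.01320451  1.76452601  0.01171475  0.73634702
  0.76630022]
```

View pics/w5.png

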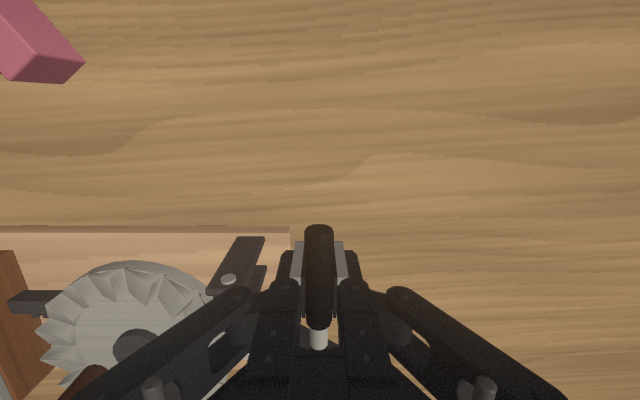

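View pics/s5z.png

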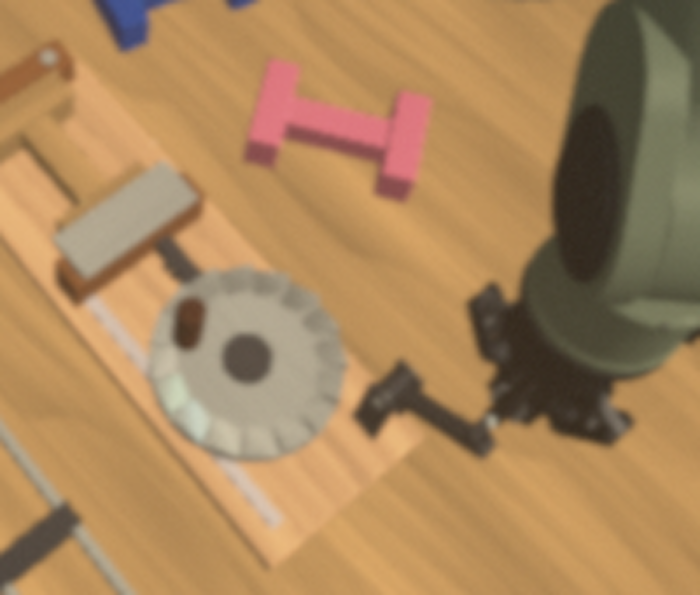

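move_arm:
  plan:
    - [0, 0, 0, 0, 0, 0]
    - [0, 0, 0, 0, 0, 0]
    - [0, 0, 0, 0, 0, 0]
    - [0, 0.1, 0, 0, 0, 0]
    - [0, 0, 0, 0, 0, 0]
  claw: -0.3

```text
clock: 5.35
position: [0.484, 0.3587, 0.1079]
tool_rot: [3.141, -0.0, 3.081]
force: [0.2, -0.3, 0.1]
grip_width: 0.0554
```

move_arm:
  plan:
    - [0, 0, -0.5, 0, 0, 0]
    - [0, 0, -0.8, 0, 0, 0]
    - [0, 0, -0.8, 0, 0, 0]
    - [0, 0, -0.8, 0, 0, 0]
    - [0, 0, -0.8, 0, 0, 0]

```text
clock: 5.85
position: [0.4842, 0.3582, 0.2023]
tool_rot: [3.141, 0.0, 3.081]
force: [-0.5, 0.3, 0.2]
grip_width: 0.0554
```

```bash
python3 snap.py wrist w6
```

```text
5.85 [0.48415525 0.35824598 0.20225026] [3.14109866e+00 4.95767696e-04 3.08102559e+00] [-0.72991702  0.51607546 -0.00787351  1.69333109  0.00485338  0.93150525
  0.77057129]
```

View pics/w6.png

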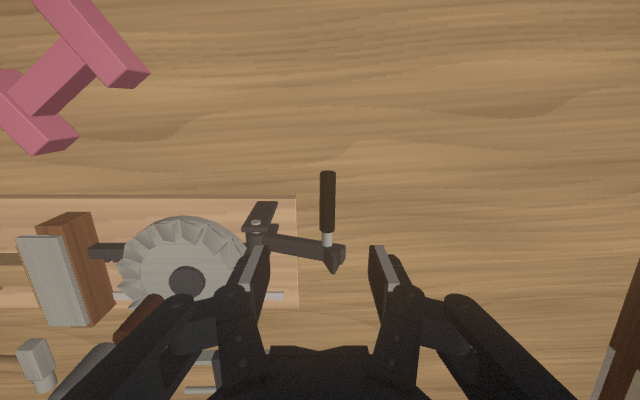

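move_arm:
  plan:
    - [-0.71, -0.969, 0, 0, 0, 0]
    - [-0.71, -0.969, 0, 0, 0, 0]
    - [-0.71, -0.969, 0, 0, 0, 0]
    - [-0.71, -0.969, 0, 0, 0, 0]
    - [-0.71, -0.969, 0, 0, 0, 0]
  claw: -1

```text
clock: 6.4
position: [0.566, 0.231, 0.2013]
tool_rot: [3.141, 0.001, 3.081]
force: [0.7, 0.8, 0.1]
grip_width: 0.0853
```

move_arm:
  plan:
    - [-0.71, -0.969, 0, 0, 0, 0]
    - [-0.71, -0.969, 0, 0, 0, 0]
    - [-0.71, -0.969, 0, 0, 0, 0]
    - [0, 0, 0, 0, 0, 0.0454]
    - [0, 0, 0, 0, 0, 0.0454]

```text
clock: 6.9
position: [0.6146, 0.155, 0.2012]
tool_rot: [3.141, 0.0, 2.788]
force: [0.0, 0.7, 0.5]
grip_width: 0.086
```

move_arm:
  plan:
    - [0, 0, 0, 0, 0, 0.0454]
    - [0, 0, 0, 0, 0, 0.0454]
    - [0, 0, 0, 0, 0, 0.0454]
    - [0, 0, 0, 0, 0, 0.0454]
    - [0, 0, 0, 0, 0, 0.0454]

```text
clock: 7.4
position: [0.6142, 0.1564, 0.2013]
tool_rot: [3.141, -0.0, 2.077]
force: [1.0, 0.4, 0.1]
grip_width: 0.0855
```

move_arm:
  plan:
    - [0, 0, 0, 0, 0, 0.0454]
    - [0, 0, 0, 0, 0, 0.0454]
    - [0, 0, 0, 0, 0, 0.0454]
    - [0, 0, 0, 0, 0, 0.0454]
    - [0, 0, 0, 0, 0, 0]

```text
clock: 7.9
position: [0.6141, 0.1566, 0.201]
tool_rot: [3.141, -0.0, 1.51]
force: [0.8, -0.7, -0.9]
grip_width: 0.0858
```

```bash
python3 snap.py wrist w7
```

```text
7.9 [0.61411064 0.15663615 0.20102468] [ 3.14126631e+00 -3.00749798e-04  1.50997377e+00] [-0.62006958  0.60546628  0.42606337  1.62298111 -0.28827929  0.97550096
 -0.15903427]
```

View pics/w7.png

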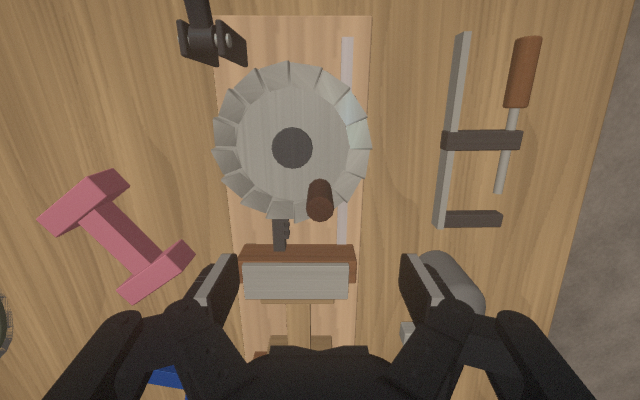

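```bash
python3 - <<'E'
from h import *
c=np.load("/tmp/w7.npy",allow_pickle=True).item()
for X in ([.614,.156,.125],[.614,.156,.062],[.614,.156,.102],[.6141,.1566,.201-0]): print(proj("wrist",X,c))
print("wheel",ray("wrist",292,147,.062,c), "top320,208",ray("wrist",320,207,.125,c),"320,187",ray("wrist",320,187,.125,c))
print("glue cap top",ray("top",304,131,.13))
E
```

```text
[318.84580905 207.63107871]
[318.7609491  185.71029592]
[318.81024022 198.44303928]
[319.14298528 254.63150586]
wheel [0.58992591 0.1975765  0.062     ] top320,208 [0.61498584 0.15650009 0.125     ] 320,187 [0.61600157 0.17374158 0.125     ]
glue cap top [0.76390387 0.01014645 0.13      ]
```

move_arm:
  plan:
    - [0, 0.03, 0.9, 0, 0, 0]
    - [0, 0, 0.9, 0, 0, 0]
    - [0, 0, 0.9, 0, 0, 0]
    - [0, 0, 0.9, 0, 0, 0]
    - [0, 0, 0.8, 0, 0, 0]

```text
clock: 8.45
position: [0.6148, 0.1564, 0.0897]
tool_rot: [-3.141, -0.001, 1.517]
force: [0.6, 0.2, -0.5]
grip_width: 0.0853
```

move_arm:
  plan:
    - [0, 0, 0, 0, 0, 0]
    - [0, 0, 0, 0, 0, 0]
    - [0, 0, 0, 0, 0, 0]
    - [0, 0, 0, 0, 0, 0]
    - [0, 0, 0, 0, 0, 0]
  claw: 1
  force: 40

```text
clock: 8.95
position: [0.6151, 0.1565, 0.0916]
tool_rot: [3.141, -0.001, 1.513]
force: [-4.4, 0.2, 8.4]
grip_width: 0.0227
```

```bash
python3 snap.py wrist w8; python3 -c "
import numpy as np
W=np.array([.590,.1984]);K=np.array([.615,.1565]);d=K-W;r=np.hypot(*d);a0=np.arctan2(d[1],d[0]);print(r,a0)
yaw=1.51;tx=np.array([np.cos(yaw),np.sin(yaw)]);ty=np.array([np.sin(yaw),-np.cos(yaw)])
N=17;th=np.linspace(0,3.0,N);p=np.c_[np.cos(a0-th),np.sin(a0-th)]*.05
for q in np.diff(p,axis=0)/.025: print('[%.3f, %.3f, 0, 0, 0, 0],'%(q@tx,q@ty))
"
```

```text
8.95 [0.61514129 0.15648044 0.0915532 ] [ 3.14086307e+00 -7.03517528e-04  1.51288894e+00] [-0.57704744  0.73915689  0.36189941  1.69416734 -0.34967098  0.77167501
 -0.10673415]
0.048791495160529774 -1.0328372785012558
[-0.181, -0.328, 0, 0, 0, 0],
[-0.117, -0.356, 0, 0, 0, 0],
[-0.049, -0.371, 0, 0, 0, 0],
[0.022, -0.374, 0, 0, 0, 0],
[0.091, -0.363, 0, 0, 0, 0],
[0.157, -0.340, 0, 0, 0, 0],
[0.218, -0.305, 0, 0, 0, 0],
[0.271, -0.259, 0, 0, 0, 0],
[0.314, -0.204, 0, 0, 0, 0],
[0.347, -0.142, 0, 0, 0, 0],
[0.367, -0.075, 0, 0, 0, 0],
[0.374, -0.005, 0, 0, 0, 0],
[0.369, 0.065, 0, 0, 0, 0],
[0.350, 0.133, 0, 0, 0, 0],
[0.319, 0.195, 0, 0, 0, 0],
[0.277, 0.252, 0, 0, 0, 0],
```

View pics/w8.png

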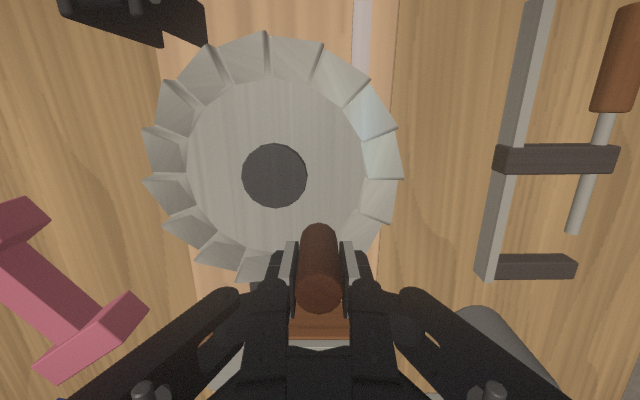

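move_arm:
  plan:
    - [-0.181, -0.328, 0, 0, 0, 0]
    - [-0.117, -0.356, 0, 0, 0, 0]
    - [-0.049, -0.371, 0, 0, 0, 0]

```text
clock: 9.3
position: [0.5888, 0.1499, 0.0916]
tool_rot: [3.139, -0.002, 1.513]
force: [2.5, 6.1, 5.6]
grip_width: 0.023
```

move_arm:
  plan:
    - [0.022, -0.374, 0, 0, 0, 0]
    - [0.091, -0.363, 0, 0, 0, 0]
    - [0.157, -0.34, 0, 0, 0, 0]

```text
clock: 9.6
position: [0.5627, 0.1584, 0.0916]
tool_rot: [3.138, -0.002, 1.513]
force: [7.4, 6.5, 2.6]
grip_width: 0.0229
```

```bash
python3 snap.py wrist w9
```

```text
9.6 [0.56265705 0.15838338 0.09163184] [ 3.13804860e+00 -1.91993842e-03  1.51289904e+00] [-0.62335315  0.67310422  0.35977808  1.83637848 -0.35229027  0.69091582
 -0.12003391]
```

View pics/w9.png

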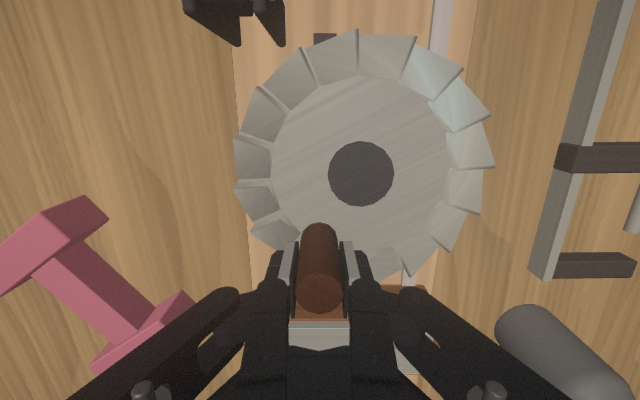

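Turning as planned. Continue.

move_arm:
  plan:
    - [0.218, -0.305, 0, 0, 0, 0]
    - [0.271, -0.259, 0, 0, 0, 0]
    - [0.314, -0.204, 0, 0, 0, 0]

```text
clock: 9.95
position: [0.545, 0.1792, 0.0916]
tool_rot: [3.138, -0.001, 1.512]
force: [10.1, 0.5, 2.1]
grip_width: 0.023
```

move_arm:
  plan:
    - [0.347, -0.142, 0, 0, 0, 0]
    - [0.367, -0.075, 0, 0, 0, 0]
    - [0.374, -0.005, 0, 0, 0, 0]

```text
clock: 10.25
position: [0.5408, 0.2061, 0.0916]
tool_rot: [3.139, -0.001, 1.512]
force: [6.0, -3.4, 5.3]
grip_width: 0.0229
```

move_arm:
  plan:
    - [0.369, 0.065, 0, 0, 0, 0]
    - [0.35, 0.133, 0, 0, 0, 0]
    - [0, 0, 0, 0, 0, 0]

```text
clock: 10.55
position: [0.5471, 0.2248, 0.0916]
tool_rot: [3.138, -0.001, 1.513]
force: [2.1, 0.9, 8.7]
grip_width: 0.0229
```

```bash
python3 snap.py wrist w10
```

```text
10.55 [0.5471096  0.22484795 0.09156767] [ 3.13844792e+00 -1.39745788e-03  1.51341899e+00] [-0.74220841  0.68388242  0.36885799  1.81730464 -0.35953048  0.70311319
 -0.23004406]
```

View pics/w10.png

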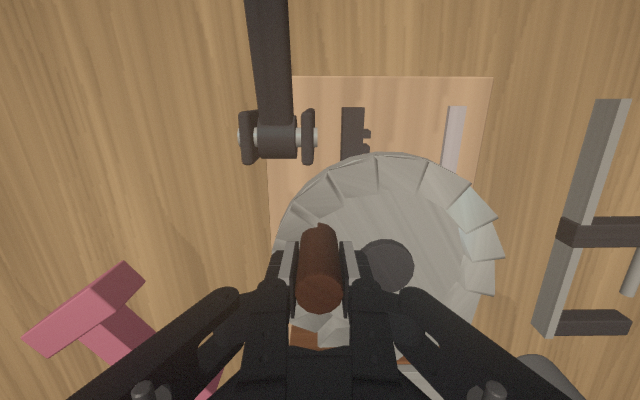

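move_arm:
  plan:
    - [0.319, 0.195, 0, 0, 0, 0]
    - [0.277, 0.252, 0, 0, 0, 0]
    - [0.08, 0.09, 0, 0, 0, 0]
    - [0, 0, 0, 0, 0, 0]
    - [0, 0, 0, 0, 0, 0]

```text
clock: 11.1
position: [0.5604, 0.24, 0.0916]
tool_rot: [3.14, -0.001, 1.513]
force: [-1.0, -0.9, 11.3]
grip_width: 0.0228
```

```bash
python3 snap.py top t11;  python3 -c "
import cv2
a=cv2.imread('pics/t11.png');cv2.imwrite('pics/t11z.png',cv2.resize(a[120:240,200:360],None,fx=5,fy=5,interpolation=2))"
```

```text
11.1 [0.56040546 0.23997597 0.09155166] [ 3.14044943e+00 -8.82343720e-04  1.51264569e+00] [-0.74989019  0.70816442  0.37124516  1.76576706 -0.36041438  0.73371931
 -0.24797082]
```

View pics/t11z.png

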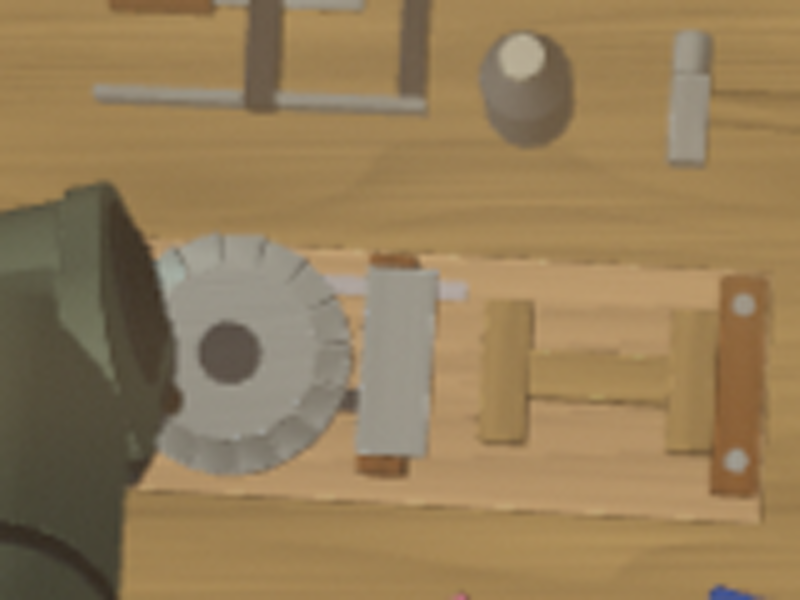

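move_arm:
  plan:
    - [0, 0, 0, 0, 0, 0]
    - [0, 0, 0, 0, 0, 0]
    - [0, 0, 0, 0, 0, 0]
    - [0, 0, 0, 0, 0, 0]
  claw: -0.3

```text
clock: 11.55
position: [0.56, 0.2398, 0.0904]
tool_rot: [-3.142, 0.0, 1.512]
force: [0.2, 0.5, 0.4]
grip_width: 0.0557
```

move_arm:
  plan:
    - [0, 0, -0.5, 0, 0, 0]
    - [0, 0, -0.9, 0, 0, 0]
    - [0, 0, -0.9, 0, 0, 0]
    - [0, 0, -0.9, 0, 0, 0]
    - [0, 0, -0.9, 0, 0, 0]

```text
clock: 12.05
position: [0.5601, 0.2397, 0.1947]
tool_rot: [3.141, -0.0, 1.512]
force: [-0.0, -0.2, 0.5]
grip_width: 0.0557
```

```bash
python3 snap.py wrist w12; python3 - <<'E'
from h import *
o=(200,120);P=lambda X,Y,z: ray("top",o[0]+(X+.5)/5-.5,o[1]+(Y+.5)/5-.5,z)
# frame rails top z=.062 ; corners from t11z
q=[P(*p,.062) for p in [(484,301),(530,302),(527,442),(480,441),(669,309),(667,451)]]
print(np.round(q,4)); 
print("stretcher mid z.055",P(598,355,.055),P(598,402,.055))
E
```

```text
12.05 [0.56005269 0.23972673 0.19472893] [ 3.14111563e+00 -2.25053880e-04  1.51209417e+00] [-0.79815775  0.57657435  0.4410006   1.69811865 -0.29394644  0.93243887
 -0.30173226]
[[ 0.6229  0.0373  0.062 ]
 [ 0.6221  0.008   0.062 ]
 [ 0.5323  0.01    0.062 ]
 [ 0.5331  0.0398  0.062 ]
 [ 0.6171 -0.0807  0.062 ]
 [ 0.5261 -0.0788  0.062 ]]
stretcher mid z.055 [ 0.5887183  -0.03521834  0.055     ] [ 0.55844344 -0.03509748  0.055     ]
```

View pics/w12.png

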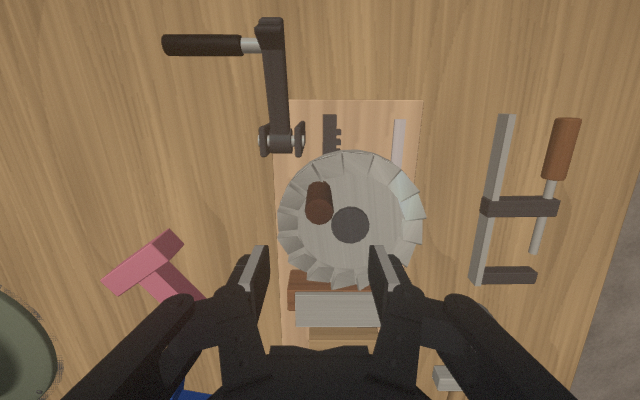

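move_arm:
  plan:
    - [-0.912, 0.104, 0, 0, 0, 0]
    - [-0.912, 0.104, 0, 0, 0, 0]
    - [-0.912, 0.104, 0, 0, 0, 0]
    - [-0.912, 0.104, 0, 0, 0, 0]
  claw: -1

```text
clock: 12.5
position: [0.5651, 0.1472, 0.1937]
tool_rot: [3.141, -0.0, 1.512]
force: [0.7, 0.1, -0.1]
grip_width: 0.085
```

move_arm:
  plan:
    - [-0.912, 0.104, 0, 0, 0, 0]
    - [-0.912, 0.104, 0, 0, 0, 0]
    - [-0.912, 0.104, 0, 0, 0, 0]
    - [-0.912, 0.104, 0, 0, 0, 0]

```text
clock: 12.9
position: [0.5702, 0.0555, 0.1936]
tool_rot: [3.141, -0.0, 1.512]
force: [0.1, 0.4, -0.8]
grip_width: 0.0851
```

move_arm:
  plan:
    - [-0.912, 0.104, 0, 0, 0, 0]
    - [-0.912, 0.104, 0, 0, 0, 0]
    - [-0.912, 0.104, 0, 0, 0, 0]
    - [-0.912, 0.104, 0, 0, 0, 0]
    - [0, 0, 0, 0, 0, 0]

```text
clock: 13.4
position: [0.5751, -0.0386, 0.1938]
tool_rot: [3.141, 0.001, 1.508]
force: [-0.5, 0.2, -0.2]
grip_width: 0.0851
```

```bash
python3 snap.py wrist w13
```

```text
13.4 [ 0.57509737 -0.03863453  0.19380911] [3.14066781e+00 1.21008192e-03 1.50821851e+00] [-0.35513264  0.52840053  0.45470176  1.78810556 -0.28731759  0.89009687
  0.1654411 ]
```

View pics/w13.png

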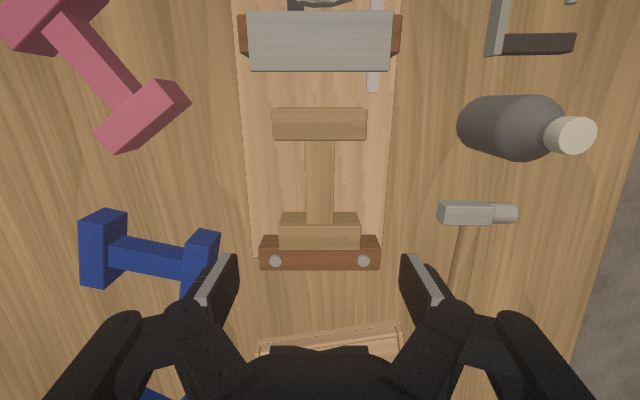

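```bash
python3 - <<'E'
from h import *
c=np.load("/tmp/w13.npy",allow_pickle=True).item()
for n,u,v,z in (("rail+y L",272,108,.062),("rail+y R",367,107,.062),("rail+y inner R",366,139,.062),("rail-y L",281,213,.062),("rail-y R",359,213,.062),("str L",306.5,170,.055),("str R",333.5,170,.055)): print(n,ray("wrist",u,v,z,c))
E
```

```text
rail+y L [0.53672337 0.04022614 0.062     ]
rail+y R [0.62434927 0.03564914 0.062     ]
rail+y inner R [0.62322349 0.00648663 0.062     ]
rail-y L [ 0.53393532 -0.06452661  0.062     ]
rail-y R [ 0.61537683 -0.06963742  0.062     ]
str L [ 0.563661   -0.02193584  0.055     ]
str R [ 0.59109041 -0.02365167  0.055     ]
```

move_arm:
  plan:
    - [0.13, 0.03, 0.8, 0, 0, 0]
    - [0, 0, 0.9, 0, 0, 0]
    - [0, 0, 0.9, 0, 0, 0]
    - [0, 0, 0.9, 0, 0, 0]
    - [0, 0, 0.9, 0, 0, 0]

```text
clock: 13.95
position: [0.5763, -0.0307, 0.0824]
tool_rot: [3.141, -0.001, 1.513]
force: [1.2, 0.1, -0.1]
grip_width: 0.0854
```

move_arm:
  plan:
    - [0, 0, 0.8, 0, 0, 0]
    - [0, 0, 0.7, 0, 0, 0]
    - [0, 0, 0.6, 0, 0, 0]
    - [0, 0, 0.26, 0, 0, 0]
    - [0, 0, 0, 0, 0, 0]

```text
clock: 14.45
position: [0.5759, -0.0316, 0.0235]
tool_rot: [-3.141, 0.0, 1.513]
force: [0.0, -0.0, 0.7]
grip_width: 0.0855
```

```bash
python3 snap.py wrist w14
```

```text
14.45 [ 0.57588377 -0.03160533  0.023456  ] [-3.14074796e+00  1.99474339e-05  1.51256394e+00] [-0.26369312  0.77277816  0.31223756  1.87199125 -0.41462916  0.56154405
  0.26201049]
```

View pics/w14.png

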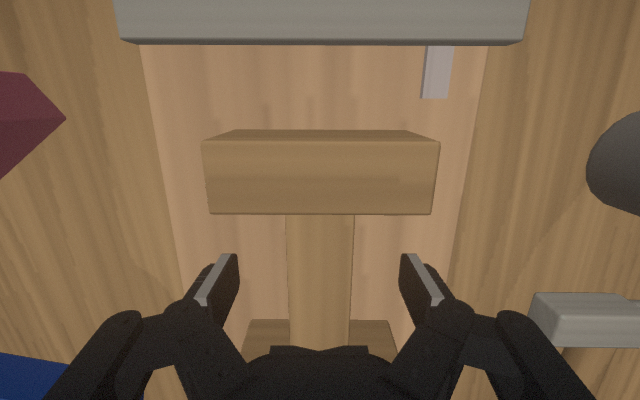

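move_arm:
  plan:
    - [-0.15, 0, 0, 0, 0, 0]
    - [0, 0, 0, 0, 0, 0]

```text
clock: 14.7
position: [0.5763, -0.0363, 0.0247]
tool_rot: [3.14, 0.0, 1.512]
force: [0.2, -0.2, -0.7]
grip_width: 0.0857
```

move_arm:
  plan:
    - [0, 0, 0, 0, 0, 0]
    - [0, 0, 0, 0, 0, 0]
    - [0, 0, 0, 0, 0, 0]
    - [0, 0, 0, 0, 0, 0]
    - [0, 0, 0, 0, 0, 0]
  claw: 1
  force: 60

```text
clock: 15.2
position: [0.576, -0.0356, 0.0241]
tool_rot: [3.141, -0.0, 1.512]
force: [-1.3, 0.4, 6.0]
grip_width: 0.029
```

move_arm:
  plan:
    - [0, 0, -0.2, 0, 0, 0]
    - [0, 0, -0.4, 0, 0, 0]
    - [0, 0, -0.5, 0, 0, 0]
    - [0, 0, -0.6, 0, 0, 0]
    - [0, 0, -0.6, 0, 0, 0]

```text
clock: 15.7
position: [0.576, -0.0357, 0.083]
tool_rot: [3.141, -0.0, 1.512]
force: [-0.8, -0.2, -2.7]
grip_width: 0.029
```

```bash
python3 snap.py wrist w15
```

```text
15.7 [ 0.57604874 -0.03567436  0.08302974] [ 3.14099788e+00 -5.50958833e-05  1.51222918e+00] [-0.29544922  0.6810645   0.36812973  1.85733029 -0.37320376  0.67065619
  0.23462756]
```

View pics/w15.png

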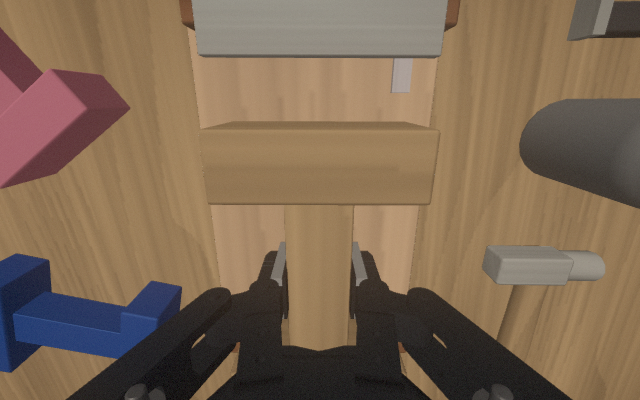

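move_arm:
  plan:
    - [-0.3, 0.023, -0.6, 0, 0, 0]
    - [-0.7, 0.053, -0.6, 0, 0, 0]
    - [-0.88, 0.068, -0.6, 0, 0, 0]
    - [-0.88, 0.068, -0.4, 0, 0, 0]
    - [-0.88, 0.068, -0.2, 0, 0, 0]

```text
clock: 16.25
position: [0.5776, -0.1285, 0.143]
tool_rot: [3.14, 0.0, 1.512]
force: [1.2, 0.3, -2.0]
grip_width: 0.0292
```

move_arm:
  plan:
    - [-0.88, 0.068, 0, 0, 0, 0]
    - [-0.88, 0.068, 0, 0, 0, 0]
    - [-0.88, 0.068, 0, 0, 0, 0]
    - [-0.88, 0.068, 0, 0, 0, 0]
    - [-0.88, 0.068, 0, 0, 0, 0]

```text
clock: 16.75
position: [0.5792, -0.2388, 0.142]
tool_rot: [-3.141, 0.0, 1.512]
force: [0.4, 0.6, -3.4]
grip_width: 0.0291
```

move_arm:
  plan:
    - [-0.88, 0.068, 0, 0, 0, 0]
    - [-0.88, 0.068, 0, 0, 0, 0]
    - [-0.88, 0.068, 0, 0, 0, 0]
    - [-0.88, 0.068, 0, 0, 0, 0]
    - [-0.88, 0.068, 0, 0, 0, 0]

```text
clock: 17.25
position: [0.5811, -0.349, 0.142]
tool_rot: [-3.141, 0.0, 1.512]
force: [-0.3, 1.6, -2.0]
grip_width: 0.029
```

move_arm:
  plan:
    - [-0.7, 0.053, 0, 0, 0, 0]
    - [-0.06, 0, 0, 0, 0, 0.03]
    - [0, 0, 0, 0, 0, 0.0445]
    - [0, 0, 0, 0, 0, 0.0445]
    - [0, 0, 0, 0, 0, 0.0445]

```text
clock: 17.75
position: [0.5816, -0.3669, 0.1417]
tool_rot: [-3.141, -0.0, 0.993]
force: [-0.1, 0.3, -2.3]
grip_width: 0.0291
```

move_arm:
  plan:
    - [0, 0, 0, 0, 0, 0.0445]
    - [0, 0, 0, 0, 0, 0.0445]
    - [0, 0, 0, 0, 0, 0.0445]
    - [0, 0, 0, 0, 0, 0.0445]
    - [0, 0, 0, 0, 0, 0.0445]

```text
clock: 18.25
position: [0.5818, -0.3667, 0.1418]
tool_rot: [-3.141, -0.0, 0.294]
force: [-0.4, 0.6, -3.6]
grip_width: 0.0292
```

move_arm:
  plan:
    - [0, 0, 0, 0, 0, 0.0445]
    - [0, 0, 0, 0, 0, 0.014]
    - [0, 0, 0, 0, 0, 0]
    - [0, 0, 0, 0, 0, 0]

```text
clock: 18.65
position: [0.5818, -0.3666, 0.1415]
tool_rot: [-3.141, 0.0, 0.118]
force: [-0.0, 0.4, -2.4]
grip_width: 0.0293
```

```bash
python3 snap.py wrist w16;python3 snap.py top t16
```

```text
18.65 [ 0.58183212 -0.36660325  0.14153557] [-3.14144674e+00  6.07146601e-05  1.17814039e-01] [ 0.05471553  0.85320574  0.74620246  1.52004895 -0.64150943  1.02512443
 -0.48214396]
18.7 [ 0.58180979 -0.36666021  0.14156477] [-3.14145478e+00 -5.43466760e-05  1.17550262e-01] [ 0.0548544   0.85310805  0.74612455  1.52008765 -0.64150595  1.02504586
 -0.48230211]
```

View pics/w16.png

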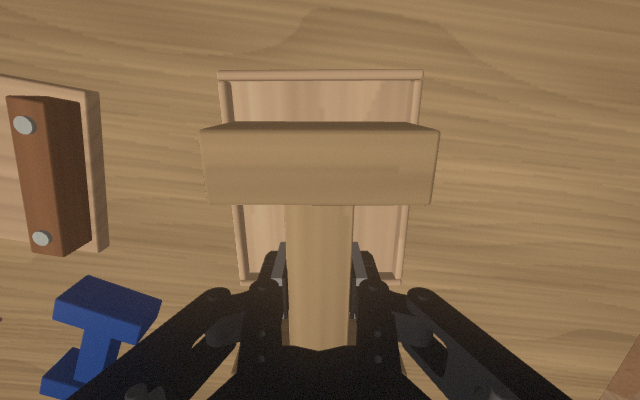

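View pics/t16.png

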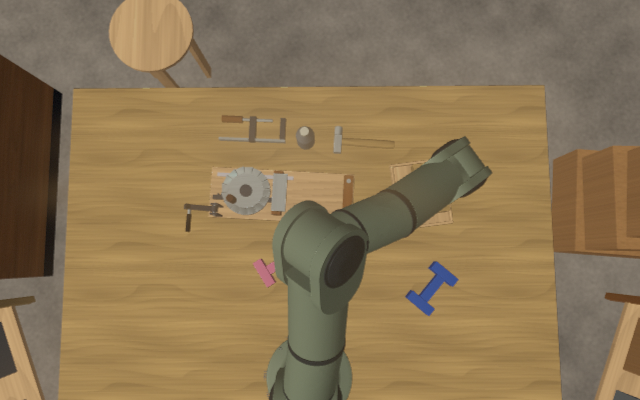

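```bash
python3 - <<'E'
from h import *
c=np.load("/tmp/w16.npy",allow_pickle=True).item()
q=np.array([ray("wrist",u,v,.026,c) for u,v in ((218,71),(423,70),(402,284),(240,284))]);print(q,q.mean(0))
E
```

```text
[[ 0.67798038 -0.27145837  0.026     ]
 [ 0.69894234 -0.44133193  0.026     ]
 [ 0.48939773 -0.46905456  0.026     ]
 [ 0.46904787 -0.29552196  0.026     ]] [ 0.58384208 -0.36934171  0.026     ]
```

move_arm:
  plan:
    - [0, 0, 0.4, 0, 0, 0]
    - [0.05, 0.05, 0.7, 0, 0, 0]
    - [0.03, 0.05, 0.7, 0, 0, 0]
    - [0, 0, 0.7, 0, 0, 0]
    - [0, 0, 0.7, 0, 0, 0]

```text
clock: 19.25
position: [0.5837, -0.3687, 0.0592]
tool_rot: [-3.141, 0.001, 0.116]
force: [0.4, -0.5, -1.4]
grip_width: 0.029
```

move_arm:
  plan:
    - [0, 0, 0.6, 0, 0, 0]
    - [0, 0, 0.5, 0, 0, 0]
    - [0, 0, 0.3, 0, 0, 0]
    - [0, 0, 0.16, 0, 0, 0]
    - [0, 0, 0, 0, 0, 0]

```text
clock: 19.75
position: [0.5841, -0.3688, 0.0222]
tool_rot: [-3.142, 0.0, 0.116]
force: [0.4, -0.4, -1.6]
grip_width: 0.0293
```

```bash
python3 snap.py wrist w17
```

```text
19.75 [ 0.58413271 -0.36884332  0.02220319] [-3.14157045e+00  1.14103936e-04  1.15910969e-01] [ 0.10655426  0.99393549  0.64580734  1.55539326 -0.73702194  0.84884337
 -0.41801759]
```

View pics/w17.png

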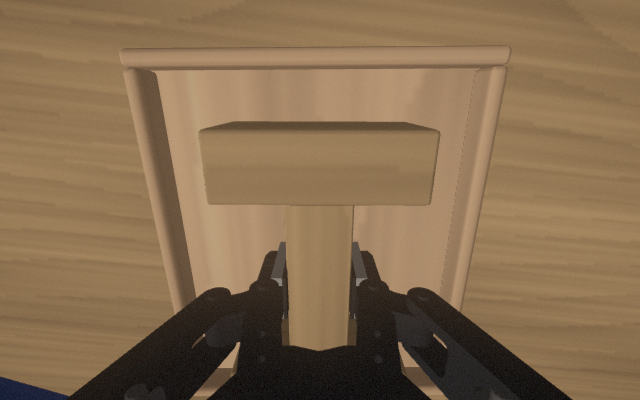

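Inside the walls; the remaining 8 mm slowly.

move_arm:
  plan:
    - [0, 0, 0.12, 0, 0, 0]
    - [0, 0, 0.1, 0, 0, 0]
    - [0, 0, 0.07, 0, 0, 0]
    - [0, 0, 0, 0, 0, 0]

```text
clock: 20.2
position: [0.5841, -0.3688, 0.015]
tool_rot: [-3.141, 0.0, 0.116]
force: [0.3, 0.6, -2.6]
grip_width: 0.0291
```

move_arm:
  plan:
    - [0, 0, 0.04, 0, 0, 0]
    - [0, 0, 0, 0, 0, 0]

```text
clock: 20.4
position: [0.5842, -0.3689, 0.0142]
tool_rot: [3.141, -0.0, 0.116]
force: [-0.2, 0.4, -2.1]
grip_width: 0.0291
```

move_arm:
  plan:
    - [0, 0, 0.03, 0, 0, 0]
    - [0, 0, 0, 0, 0, 0]

```text
clock: 20.6
position: [0.5842, -0.3689, 0.0142]
tool_rot: [-3.142, -0.0, 0.116]
force: [-4.0, 3.6, 9.1]
grip_width: 0.029
```

move_arm:
  plan:
    - [0, 0, 0.03, 0, 0, 0]
    - [0, 0, 0, 0, 0, 0]

```text
clock: 20.8
position: [0.5842, -0.3689, 0.0141]
tool_rot: [-3.141, -0.001, 0.116]
force: [-6.4, 7.3, 20.3]
grip_width: 0.0293
```

move_arm:
  plan:
    - [0, 0, -0.04, 0, 0, 0]
    - [0, 0, 0, 0, 0, 0]

```text
clock: 21.0
position: [0.5843, -0.3689, 0.0142]
tool_rot: [3.141, -0.0, 0.116]
force: [-2.7, 2.5, 8.5]
grip_width: 0.0289
```

move_arm:
  plan:
    - [0, 0, 0, 0, 0, 0]
    - [0, 0, 0, 0, 0, 0]
    - [0, 0, 0, 0, 0, 0]
    - [0, 0, 0, 0, 0, 0]
    - [0, 0, 0, 0, 0, 0]
  claw: -0.7

```text
clock: 21.5
position: [0.5841, -0.3688, 0.0135]
tool_rot: [-3.142, 0.0, 0.116]
force: [-0.1, -0.2, 0.4]
grip_width: 0.0729
```

move_arm:
  plan:
    - [0, 0, -0.4, 0, 0, 0]
    - [0, 0, -0.8, 0, 0, 0]
    - [0, 0, -0.9, 0, 0, 0]
    - [0, 0, -0.9, 0, 0, 0]
    - [0, 0, -0.9, 0, 0, 0]

```text
clock: 22.0
position: [0.5842, -0.3691, 0.1139]
tool_rot: [3.141, -0.001, 0.116]
force: [0.0, -0.9, -0.4]
grip_width: 0.0728
```

move_arm:
  plan:
    - [-0.9, 0, -0.9, 0, 0, 0]
    - [-0.9, 0, -0.9, 0, 0, 0]
    - [-0.9, 0, -0.6, 0, 0, 0]
    - [-0.9, 0, 0, 0, 0, 0]
    - [0, 0, 0, 0, 0, 0]

```text
clock: 22.5
position: [0.4923, -0.3805, 0.1737]
tool_rot: [3.141, -0.002, 0.112]
force: [0.8, 0.1, -0.2]
grip_width: 0.0725
```

```bash
python3 snap.py wrist w18;python3 snap.py top t18;python3 snap.py scene s18;python3 -c "
import cv2
a=cv2.imread('pics/s18.png');cv2.imwrite('pics/s18z.png',cv2.resize(a[100:360,180:440],None,fx=2.3,fy=2.3,interpolation=2))"
```

```text
22.5 [ 0.49225761 -0.38048049  0.17372549] [ 3.14065303e+00 -1.50123703e-03  1.12417974e-01] [ 0.07310922  0.72298082  0.78532196  1.69171072 -0.59844449  0.98111994
 -0.38042492]
22.55 [ 0.49401153 -0.37982469  0.17317715] [ 3.14097145e+00 -1.82087373e-03  1.13908210e-01] [ 0.07244681  0.72474058  0.7838387   1.6893565  -0.59920725  0.9814673
 -0.38138673]
22.6 [ 0.49506223 -0.37936182  0.17259704] [ 3.14114663e+00 -1.69196911e-03  1.15363486e-01] [ 0.07197796  0.72613803  0.78276296  1.68805526 -0.59960587  0.98139886
 -0.38159277]
```

View pics/w18.png

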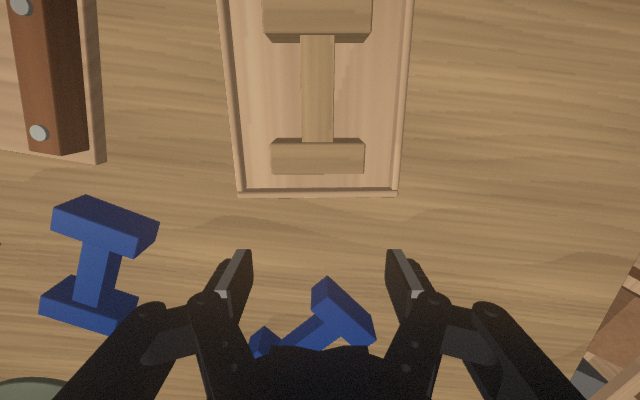

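View pics/t18.png

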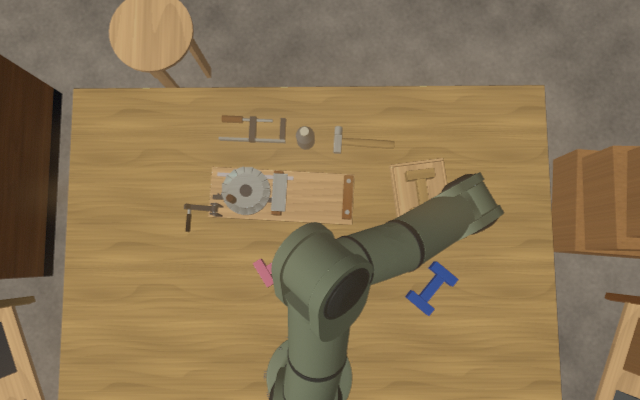

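View pics/s18z.png

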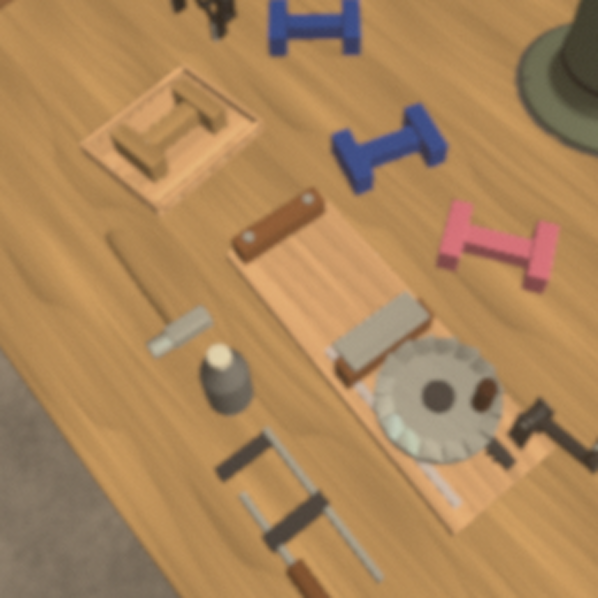

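```bash
python3 - <<'E'
from h import *
a=cv2.imread("pics/top0.png",0).astype(np.float32);b=cv2.imread("pics/t18.png",0).astype(np.float32)
r=cv2.matchTemplate(b[170:220,255:320],a[174:212,286:303],cv2.TM_CCOEFF_NORMED);_,m,_,l=cv2.minMaxLoc(r)
row=r[l[1]];k=l[0];s=(row[k-1]-row[k+1])/(2*(row[k-1]-2*row[k]+row[k+1]))
u=255+k+s;print(m,"jaw travel",np.linalg.norm(ray("top",286,190,.072)-ray("top",u,190+170+l[1]-174,.072)))
workorder.job_done()
E
```

```text
0.44254377484321594 jaw travel 0.04564825525973831
the job is handed in; nothing more can be done
```

The job is done and handed in at about 22.6 s of the 66 s allowed. The frame lies in the tray, the jaw is open and the pawl is thrown back.

- **Pawl:** I gripped its handle, swung it up and over to about 2.6 rad and let go. It stayed back, and the last wrist, top and scene pictures show it thrown back.
- **Wheel and jaw:** I wound the wheel clockwise by the knob to the end stop, about 3.0 rad judging by the knob's position. Comparing the first and last top pictures gave about 45 mm of jaw travel. The image match was weak (0.44), but my reading of the pixels during winding gave about 43 mm.
- **Frame:** I lifted it by the stretcher, turned it to lie along the tray's long side and lowered it until the wrist force showed contact. The force reached about 20 N at most, and I eased off before letting go.
- **Final position:** The pictures show it flat, clear of all four walls. From where I released it, it should be within a few millimetres of the tray's centre. I did not measure its tilt or position separately afterwards.
- **Other things on the bench:** The glue bottle, hammer and bar clamp look unmoved in the top and scene pictures. The gripper was clear of everything at hand-in.

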